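# Index the stop turret to the long stop and lock it

### The job

Set the lathe's stop turret to its long stop: with a fingertip, gently flick the ribbed thumbwheel on at its top edge, away from you, click by click until the long stop screw stands straight up beside the pointer, without going past it. Then push the tab of the lock bolt in front fully home so that the wheel is locked, and take the hand away. Nothing is to be picked up, and the parts and tools lying round the turret stay where they are.

Things in the scene. Friction and masses are not known exactly. Their poses are not given: they have to be found in the camera images.
- turret: Stop turret: green cast stand, fixed on the counter; dark ribbed thumbwheel on a level axle between two cheeks. Origin on the counter under the middle of the wheel; x from the lock bolt (robot's side) through the wheel to the back, y along the axle, z up; yaw within 0.35 rad of the robot's. Base plate x -130..75, y -74..50, 10 mm thick. Pawl housing behind: x 44..68, y 20..36, 89 mm high. All positions below are in this frame, mm.
- axle_mid (a point): Middle of the thumbwheel on its axle, at (0, 0, 70). The wheel is 26 mm wide (y), with eight straight ribs along y, 6 mm thick, 45 degrees apart, from the hub (radius 29) to radius 50. At each click a gap points straight up and straight to the front; the two top ribs are 22.5 degrees either side of upright (tips at x = -19 and +19, z = 116). Cheeks at y -70..-62 and 38..46, top z = 90.
- flick_top (a point): Point at (0, 0, 110) in the top gap, 10 mm below the wheel's highest reach. A fingertip whose end is at this height, set down at the robot's side of the near top rib (its leading face at x < -25) and pushed along +x until that face is at x = 5 to 15, carries the rib over the top; it snaps on to x = +19, one click. At this height the finger slides off a rib before a second click. Lift over z = 125 to go back.
- index_wheel (a joint): Turn of thumbwheel and stop drum, rad. A spring pawl holds it at whole clicks of 0.785 (..., -1.571, -0.785, 0); 0 = long stop screw upright beside the pointer. Grows as the wheel's top moves along +x (away from the robot). Starts 2 to 5 clicks below 0. Past half a click it snaps on to the next. About 4 N on a rib tip turns it. Stops solid at -5.03 and +1.10.
- long_stop (a point): Free end of the long stop screw, a steel rod 8 mm thick on the aluminium stop drum (radius 30, y -53..-35), which turns with the thumbwheel; this end is 56 mm from the axle, at y = -44. The drum's other seven screws end at only 35 mm. When the long screw is upright this point is at x = 0, z = 126.
- pointer_tip (a point): Tip of the pointer, a small upright aluminium blade, 10 mm wide, fixed on the cheek at the drum's side, at (0, -66, 121).
- lock_bolt (a joint): Travel of the lock bolt, m: 0 = out (as it starts), 0.018 = fully home against its stop, its nose between two ribs, so that the wheel is locked. Grows as the bolt is pushed along +x. Rubs with 2 N and stays where it is left. It goes in only when the wheel sits at a click.
- bolt_tab (a point): Thumb tab of the lock bolt: steel plate across the bolt's front end, 8 mm thick (x), 26 wide (y), standing from z = 58 to 102. This point is the top edge of the face towards the robot: at (-108, 0, 102) with the bolt out, x = -90 with it home. Push that face along +x; free space in front of it.
- gear_brass: Bystander: brass gear wheel lying flat, 42 mm across, 10 high, in mm; loose; origin at the centre of its underside.
- grease_tin: Bystander: round tin with slip lid, 57 mm across, 24 high, in mm; loose; origin at the centre of its underside.
- bearing: Bystander: ball bearing lying flat, 22 mm across, 7 high, in mm; loose; origin at the centre of its underside.
- worm_shaft: Bystander: short worm on its shaft, 30x56x13, in mm; loose; origin at the centre of its underside.
- driver_2: Bystander: screwdriver, 133x22x18, in mm; loose; origin at the centre of its underside.
- caliper: Bystander: digital caliper lying flat, 97x147x11, in mm; loose; origin at the centre of its underside.
- gearmotor: Bystander: small gear motor lying on its side, 42x106x36, in mm; loose; origin at the centre of its underside.
Not all that is in view belongs to the job. Of the things shaped like the turret, the green one is meant.

How it is judged:
On the way, in this order (a step that is already met when the one before it is completed fails the run):
1. the long stop screw is upright at its click, the bolt still out (value of joint index_wheel between -0.12 and 0.12 rad and velocity of joint index_wheel below 0.3 rad/s and value of joint lock_bolt below 0.006 m), for 0.2 s.
2. the lock bolt is pushed home (value of joint index_wheel between -0.12 and 0.12 rad and value of joint lock_bolt above 0.0155 m), for 0.2 s.
At the end, for the whole second after the job is handed in: The long stop screw is upright (wheel within 0.12 rad of 0) and still, and the lock bolt is home (at least 15.5 of 18 mm) (all of step 2 and velocity of joint index_wheel between -0.1 and 0.1 rad/s); the robot touches nothing.
It fails at once if the thumbwheel is turned past the long stop (value of joint index_wheel above 0.45 rad).
It fails at once if the bolt is pushed in before the long stop is up (value of joint lock_bolt above 0.006 m and value of joint index_wheel below -0.3 rad).
It fails at once if the turret is struck hard, with over 40 N (contact force between any of the arm, the fingers and turret above 40 N).
It fails at once if a part or tool lying round the turret is moved by more than 25 mm, lifted or carried (distance of any of gear_brass, grease_tin, bearing, worm_shaft, driver_2, caliper, gearmotor from where it was at the start of the episode above 0.025 m).
It also fails if it takes over 58 s, if anything falls off the work surface, if the arm or the gripper's body presses on something with over 40 N, if the wrist force passes 120 N, or if a joint passes its speed limit or range.

### The arm

A 6-joint arm with a two-finger parallel gripper is mounted at the origin on a cart in front of the work surface, level with it; the furniture and walls round the work are solid. World frame = base frame: x ahead of the robot, y to its left, z up, the work surface at z = 0. Lengths are in m, angles in rad, forces in N, time in s.
With the tool pointing down it reaches from about 0.275 to 0.75 m from the base axis. Payload 10.2 kg.
Tool frame: the origin (TCP) lies midway between the tips of the shut fingers; the grasp point (between the pads) lies 19 mm behind it (env.hold_point_z is the distance from the TCP to the grasp point, in m); z points along the fingers, y is the line along which they close (so a half turn about z gives the same grasp; the last joint's range is limited). The gripper opens to 85 mm and grips with 20 to 120 N. Pads are 22 mm wide; open, the fingers measure 114 mm over their backs; the gripper's body (76 mm by 85 mm) begins 54 mm behind the grasp point. The pads swing forward as they close: fully open they stand 13 mm farther back than shut.
Start: joints at [-1.469, 0.313, 1.498, -0, 1.331, -0.223], TCP at [0.168, -0.498, 0.231] pointing down, gripper open.
Joint ranges: [-2.94, 2.94], [-0.97, 2.17], [0.19, 2.56], [-1.23, 4.37], [0.02, 3.11], [-2.88, 2.88]. Speed limits (rad/s): [2.39, 2.39, 3.01, 3.14, 3.14, 3.14].

### API

Orientations are given as a unit quaternion [x, y, z, w].
In Python, from bench import env, kinematics, monitor, eyes, job gives the robot as it stands. The module is installed in compiled form; this text tells all that it offers. Calls block until the motion is done:
- env.reach(position, orientation): joint-space move of the TCP to a pose.
- env.movel(position, velocity=0.15, frame=None, guard=None): straight line of the TCP; frame=None keeps the orientation; velocity is the mean speed in m/s. With guard (N) it stops when the force on the tool has changed by that much, and returns True; else False.
- env.set_joints(angles): joint-space move.
- env.release() and env.close_gripper(effort=None): open the fingers fully, or close them until they stop; effort is the grip in N (None keeps the last).
- env.hold(seconds).
- kinematics.ik(position, orientation): joint angles nearest the present ones, or None.
- monitor.sense(): the state.
- eyes.grab_frame(name): name is "scene" or "top" or "wrist"; returns a dict with "frame" (384x512x3 uint8, red, green, blue), "mtx" (3x3 intrinsics, pixels), "k1" (the pictures are not rectified: a ray, as slopes to the right and down, at radius r is drawn at 1 + k1 r^2 times it, then the intrinsics apply), "view" (4x4, takes a point from world to camera coordinates). Camera axes: x right, y down, z forward; pixel columns grow to the right and rows downward; lengths in m; the calibration is good to about 2 mm. A picture is of the moment at which its call begins. There is no depth.
A pose or a line that the arm cannot do raises env.MotionError and nothing moves.
- job.hand_in(): hands the job in; it is judged then, once.
The state is a dict: "clock": time; "joints": joint angles; "qvel": joint speeds; "joint_efforts": joint torques, N m; "position": TCP position; "ee_rot": TCP orientation; "contact_force": force on the tool from outside, world axes, zero at the start; "ft_torque": the same for the moment, N m; "finger_gap": opening from 0.0 (shut) to 1.0 (fully open); "gripper_force": force on a finger pad.
Only numpy, scipy, OpenCV 4.12 (cv2) and the standard library are available. Lean on these libraries where they do the work, as an engineer would, in place of code of your own. Each camera call takes 0.05 s, during which the arm holds its last target. There are 200 camera calls.

## Working session

There is one attempt and no reset: what is moved stays moved. The work goes in short steps, each a Python script; the robot and the scene stay as the last script left them, time stands still between calls to the robot, and variables do not carry over. Pictures are saved under pics/ and viewed, at most 10 in all, crops included, and the job is handed in when it is done.

```bash
mkdir -p pics
python3 - <<'E'
from bench import env,kinematics,monitor,eyes,job
import cv2,numpy as np,pickle
for n in("scene","top"):
    d=eyes.grab_frame(n); pickle.dump(d,open(f"pics/{n}.pkl","wb"))
    cv2.imwrite(f"pics/{n}0.png",cv2.resize(d["frame"][:,:,::-1],(800,600),interpolation=cv2.INTER_CUBIC))
    v=np.linalg.inv(d["view"]);print(n,v[:3,3],v[:3,2],d["k1"],d["mtx"][0,0])
s=monitor.sense();print(s["clock"],s["position"],s["ee_rot"],s["finger_gap"])
E
```

```text
scene [-0.07380372  0.76622398  1.01515979] [ 0.44931646 -0.60299561 -0.6591745 ] 0.01915100077147206 414.0860616636875
top [ 0.47720843 -0.05442963  1.05082773] [ 0.06276364 -0.0075368  -0.99799996] -0.0637596478826116 351.74775745840304
0.1 [ 0.1674906  -0.49733312  0.23078387] [ 9.86843408e-01  1.61677945e-01  3.90030502e-05 -5.73988140e-04] 0.9978348240571384
```

View pics/scene0.png

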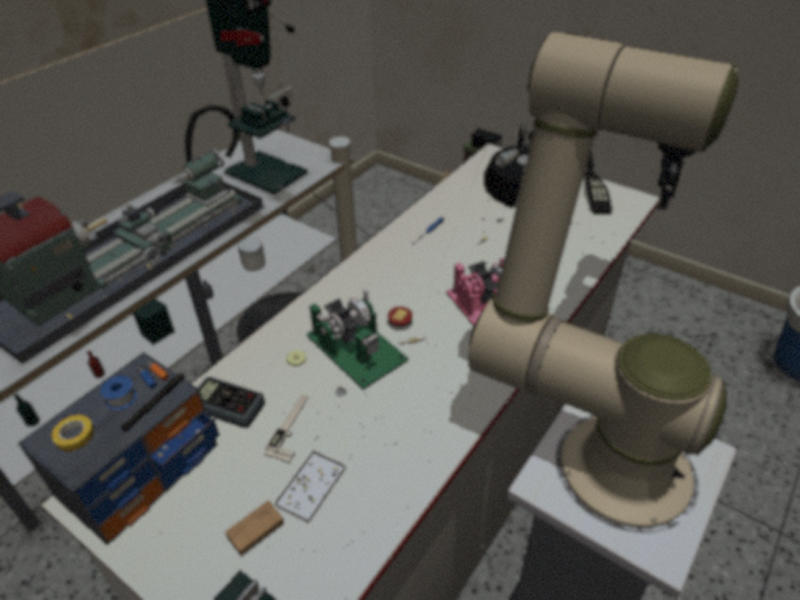

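View pics/top0.png

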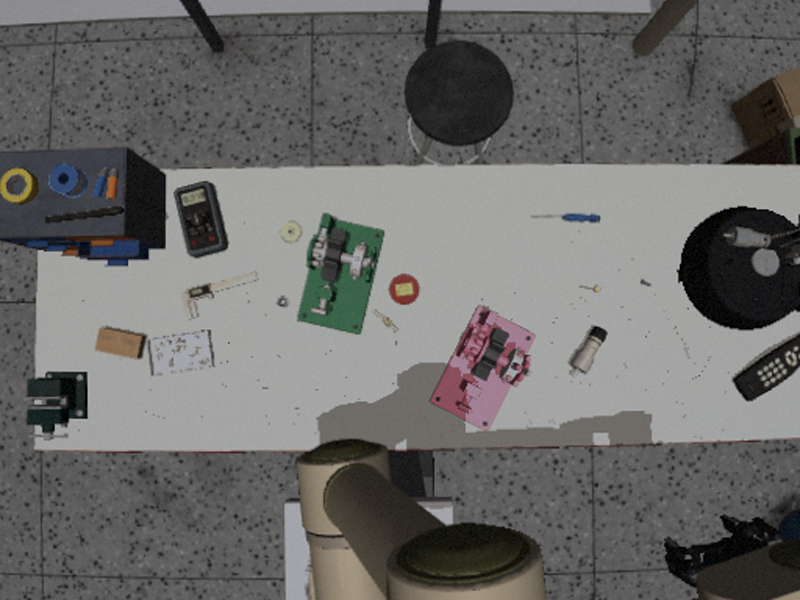

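The top view shows two candidates: the green turret at about (340,275) and the pink one at (485,365). In the scene view they are at (355,340) and (478,290). The green vise at (60,400) and the green drill press are shaped differently. I choose the green turret and will check it in a close crop.

```bash
cat > h.py <<'E'
import numpy as np,cv2
def dist(d): return np.array([d["k1"],0,0,0,0.])
def proj(d,P):
    V=d["view"]; r=cv2.Rodrigues(V[:3,:3])[0]
    return cv2.projectPoints(np.asarray(P,float).reshape(-1,3),r,V[:3,3],d["mtx"],dist(d))[0].reshape(-1,2)
def ray(d,uv):
    p=cv2.undistortPointsIter(np.array([[uv]],float),d["mtx"],dist(d),None,None,(3,50,1e-10)).ravel()
    V=np.linalg.inv(d["view"]); return V[:3,3],V[:3,:3]@np.array([p[0],p[1],1])
def atz(d,uv,z):
    o,r=ray(d,uv); return o+r*(z-o[2])/r[2]
def T(pose,P):
    x,y,a=pose;P=np.asarray(P,float).reshape(-1,3)/1000
    c,s=np.cos(a),np.sin(a)
    return np.c_[x+c*P[:,0]-s*P[:,1],y+s*P[:,0]+c*P[:,1],P[:,2]]
E
python3 - <<'E'
from h import *;import pickle
t=pickle.load(open("pics/top.pkl","rb"));s=pickle.load(open("pics/scene.pkl","rb"))
a=cv2.resize(t["frame"][125:225,180:260],None,fx=5,fy=5,interpolation=2)
b=cv2.resize(s["frame"][180:255,190:270],None,fx=5,fy=5,interpolation=2)
b=cv2.copyMakeBorder(b,0,125,0,0,cv2.BORDER_CONSTANT)
cv2.imwrite("pics/crop.png",np.hstack([a,b])[:,:,::-1])
for uv in [(299,320),(361,333),(383,230),(325,213)]:
    print(atz(t,np.array(uv)*.64,0.01))
E
```

```text
[0.49428496 0.12575072 0.01      ]
[0.46829221 0.00851031 0.01      ]
[ 0.66421867 -0.03529579  0.01      ]
[0.69866296 0.07560336 0.01      ]
```

View pics/crop.png

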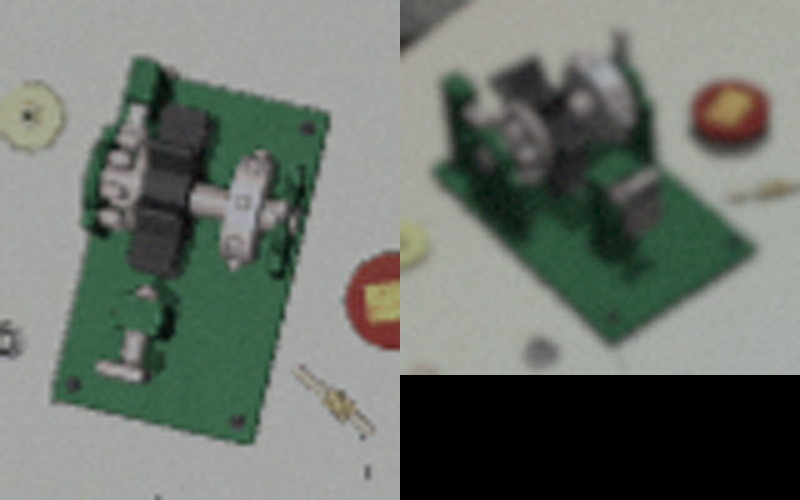

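The crop confirms the green turret. In the top half, the plate corners are FL (53,402), FR (252,443) and BR (329,113), with the tab at (124,370). The scene half has FL (212,345), FR (357,248) and BL (33,175). Next I fit the pose from both views, move above it with the fingers shut and look with the wrist camera.

```bash
cat > fit.py <<'E'
from h import *;import pickle
from scipy.optimize import least_squares
t=pickle.load(open("pics/top.pkl","rb"));s=pickle.load(open("pics/scene.pkl","rb"))
FL,FR,BR,BL=[-130,50,10],[-130,-74,10],[75,-74,10],[75,50,10]
ut=np.array([(53,402),(252,443),(329,113)])/5+[180,125]
us=np.array([(212,345),(357,248),(33,175)])/5+[190,180]
res=lambda p:np.r_[(proj(t,T(p,[FL,FR,BR]))-ut).ravel(),(proj(s,T(p,[FL,FR,BL]))-us).ravel()]
f=least_squares(res,[.6,.05,-.2]);print("pose",f.x,"res px",f.fun.round(1))
# free height of the plate corners from the two views, as a check
for a,b in((0,0),(1,1)):
    (o,r),(q,v)=ray(t,ut[a]),ray(s,us[b]); k=np.linalg.lstsq(np.c_[r,-v],q-o,rcond=None)[0]; print("tri",o+k[0]*r,q+k[1]*v)
np.save("pose.npy",f.x)
pr=lambda d,o,q:((proj(d,T(f.x,q))-o)*5).round()
q=[[-108,0,102],[0,-66,121],[0,0,120]]
print(pr(t,[180,125],q),pr(s,[190,180],q))
E
python3 fit.py
python3 - <<'E'
from h import *
from bench import env,kinematics,monitor,eyes
p=np.load("pose.npy");a=p[2]
Q=[np.cos(a/2),np.sin(a/2),0,0]
print(kinematics.ik(T(p,[-50,0,240])[0],Q))
env.close_gripper(20)
env.reach(T(p,[-50,0,240])[0],Q)
d=eyes.grab_frame("wrist");import pickle;pickle.dump(d,open("pics/w1.pkl","wb"))
v=np.linalg.inv(d["view"]);st=monitor.sense();print(st["clock"],st["position"],st["contact_force"],v[:3,3],v[:3,2],d["mtx"][0,0])
im=d["frame"].copy()
for P in([-108,0,102],[0,-66,121],[-19,13,116],[19,13,116],[-19,-13,116],[19,-13,116],[-130,50,10],[75,-74,10]):
    u=proj(d,T(p,P))[0];cv2.circle(im,tuple(int(x) for x in u),2,(255,0,255),-1) if abs(u).max()<3000 else 0
cv2.imwrite("pics/w1.png",cv2.resize(im,(800,600),interpolation=2)[:,:,::-1])
E
```

```text
pose [ 0.60644487  0.05326847 -0.22945229] res px [-1.2  0.5 -0.1  1.3 -0.5  0.1  0.2 -1.1  0.7 -1.2 -1.5 -1.7]
tri [0.49266302 0.1294983  0.00151664] [0.49357915 0.13012025 0.00163915]
tri [0.46682104 0.01092244 0.00182589] [0.46604777 0.01040323 0.0018012 ]
[[116. 383.]
 [277. 210.]
 [156. 184.]] [[246. 180.]
 [218.  23.]
 [138.  70.]]
[-9.32587689e-02  3.87903744e-01  1.37007876e+00 -4.44089210e-16
  1.38361015e+00  1.70698985e+00]
3.35 [0.55782294 0.06396755 0.2399829 ] [-0.61042553  0.1695928  -0.59312507] [0.62655199 0.04816381 0.38248725] [-0.26721776  0.06225321 -0.96162321] 288.21296936774735
```

View pics/w1.png

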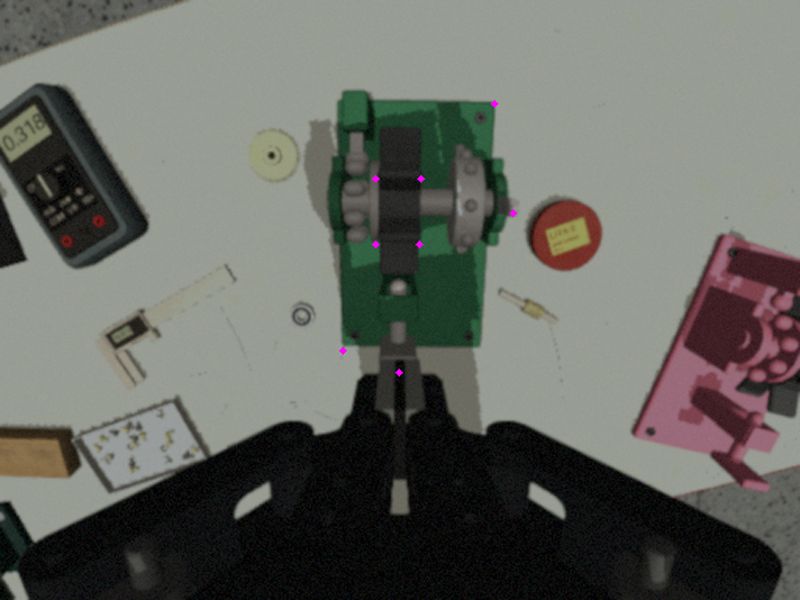

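The wrist view shows the turret clearly: plate corners at FL (343,346), FR (480,346) and BR (494,100), and the pointer at about (511,205). My overlay sits a few mm short in x. A crop will refine that and show the drum.

Run:
```python
from h import *;import pickle
d=pickle.load(open("pics/w1.pkl","rb"))
im=cv2.resize(d["frame"][50:240,200:345],None,fx=4,fy=4,interpolation=2)[:600]
im=np.clip(im.astype(float)*1.6,0,255).astype(np.uint8)
cv2.imwrite("pics/w1c.png",im[:,:,::-1])
p=np.load("pose.npy")
for n,P in dict(FL=[-130,50,10],FR=[-130,-74,10],BR=[75,-74,10],ptr=[0,-66,121],rn=[-19,13,116],rf=[19,13,116],rn2=[-19,-13,116],rf2=[19,-13,116],l2=[-46,-13,89]).items():print(n,((proj(d,T(p,P))[0]-[200,50])*4).round())
```

```text
FL [ 76. 700.]
FR [433. 700.]
BR [465.  67.]
ptr [514. 346.]
rn [164. 426.]
rf [162. 257.]
rn2 [276. 426.]
rf2 [278. 257.]
l2 [270. 514.]
```

View pics/w1c.png

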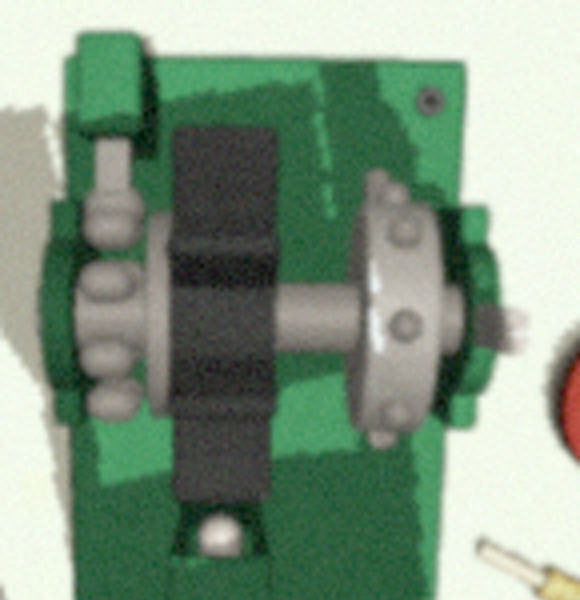

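The drum shows no long screw at the front, so it is at least three clicks away. Rib edges in the crop are at rows 240 and 408 (predicted 257 and 426), so I shift the pose about 3.5 mm along +x. Now the first flick.

```bash
cat >> h.py <<'E'
def Qof(a): return [np.cos(a/2),np.sin(a/2),0,0]
def flick(env,monitor,p):
    m=lambda x,z,v,**k: env.movel(T(p,[x,0,z])[0],velocity=v,**k)
    m(-39,140,.15)
    g1=m(-39,110,.08,guard=10)
    if g1: m(-39,140,.1); print("blocked going down",monitor.sense()["contact_force"]); return
    g2=m(0,110,.06,guard=25); s=monitor.sense(); print("push",g2,s["position"],s["contact_force"])
    m(0,140,.1); m(-39,140,.15); print("clock",monitor.sense()["clock"])
def look(eyes,name,p):
    d=eyes.grab_frame("wrist"); c=proj(d,T(p,[0,-15,90]))[0].astype(int)
    x,y=max(c[0]-75,0),max(c[1]-70,0)
    im=cv2.resize(d["frame"][y:y+140,x:x+150],None,fx=4,fy=4,interpolation=2)
    cv2.imwrite(f"pics/{name}.png",np.clip(im*1.6,0,255).astype(np.uint8)[:,:,::-1])
E
python3 - <<'E'
from h import *
from bench import env,monitor,eyes
p=np.load("pose.npy");p[:2]=T(p,[3.5,-.7,0])[0][:2];np.save("pose2.npy",p)
flick(env,monitor,p);look(eyes,"f1",p)
E
```

```text
push False [0.60948682 0.05188187 0.1099577 ] [ 0.61262359 -0.83489116 -0.24293311]
clock 6.3583
```

View pics/f1.png

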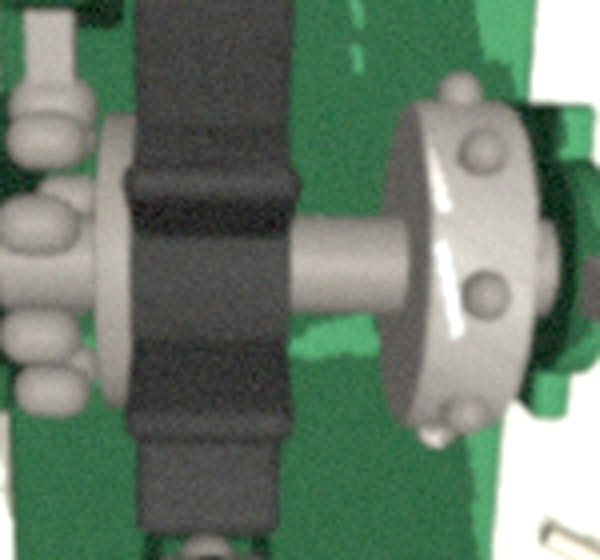

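I see no long screw in front yet, only a bright tip peeking out at about (437,440). Flicking again.

Run:
```python
from h import *
from bench import env,monitor,eyes
p=np.load("pose2.npy")
flick(env,monitor,p);look(eyes,"f2",p)
```

```text
push False [0.60949088 0.05188013 0.10995083] [ 0.46532509 -0.15654915  1.58832602]
clock 8.8417
```

View pics/f2.png

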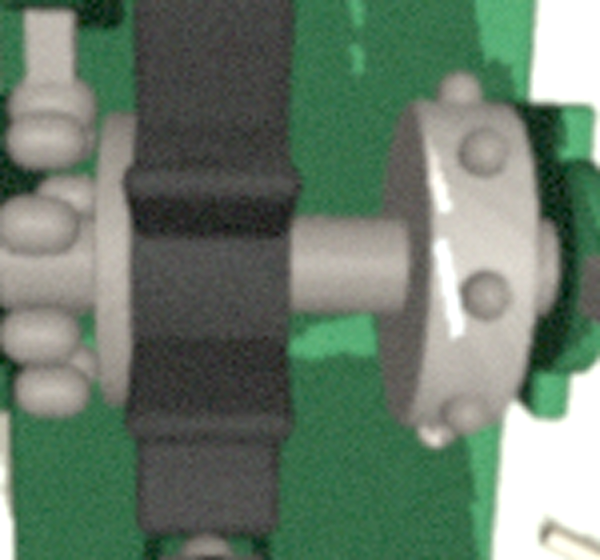

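The picture is unchanged, so either the screw is still hidden or the wheel slipped. I'll do the next flick in segments and log forces to see whether it turns.

Run:
```python
from h import *
from bench import env,monitor,eyes
p=np.load("pose2.npy")
m=lambda x,z,v,**k: env.movel(T(p,[x,0,z])[0],velocity=v,**k)
m(-39,110,.1)
ux=np.array([np.cos(p[2]),np.sin(p[2])])
for x in range(-36,1,4):
    m(x,110,.06); f=monitor.sense()["contact_force"]; print(x,(f[:2]@ux).round(2),f[2].round(2))
m(0,140,.1);m(-39,140,.15);print(monitor.sense()["clock"])
look(eyes,"f3",p)
```

```text
-36 -0.49 -0.53
-32 -4.29 3.19
-28 -3.29 1.33
-24 -0.99 0.05
-20 -0.43 -0.29
-16 -0.3 0.61
-12 2.48 0.56
-8 4.98 1.25
-4 1.39 0.87
0 -0.32 0.1
12.7
```

View pics/f3.png

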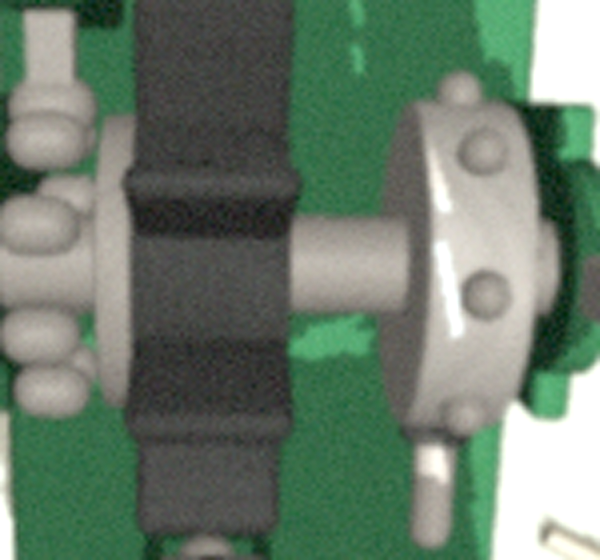

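The long screw now points straight forward (tip at about (432,540)), which is −2 clicks. One more flick, then check.

Run:
```python
from h import *
from bench import env,monitor,eyes
p=np.load("pose2.npy")
flick(env,monitor,p);look(eyes,"f4",p)
```

```text
push False [0.60949946 0.0518614  0.1099425 ] [0.1950728  0.92822226 1.01701187]
clock 15.1833
```

View pics/f4.png

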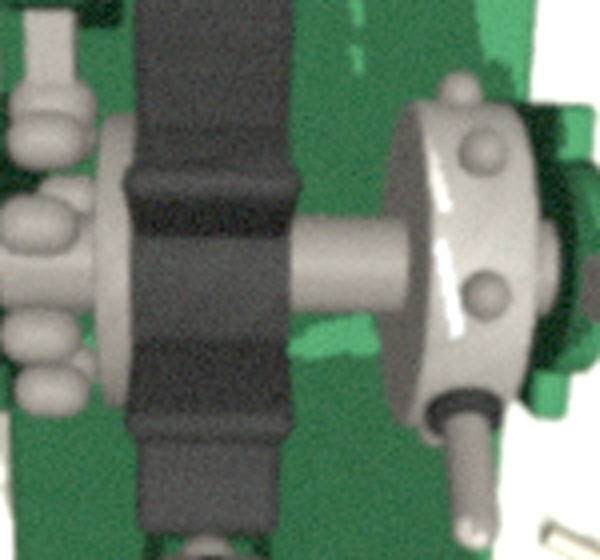

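It is now at −1 click: the screw is 45° forward, with its root at (465,410) and tip at (475,530). Last flick.

Run:
```python
from h import *
from bench import env,monitor,eyes
p=np.load("pose2.npy")
flick(env,monitor,p);env.hold(.3);look(eyes,"f5",p)
```

```text
push False [0.60950718 0.05186435 0.10993561] [-0.24759496 -0.07247336  0.39041233]
clock 17.6667
```

View pics/f5.png

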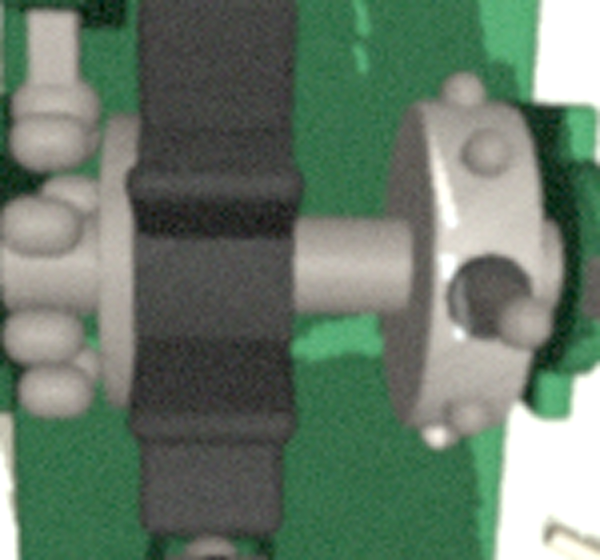

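The long screw is upright (root at (487,295), leaning with perspective to its tip at (525,320) beside the pointer). Now I push the bolt tab slowly, with a force guard.

Run:
```python
from h import *
from bench import env,monitor,eyes
p=np.load("pose2.npy")
ux=np.array([np.cos(p[2]),np.sin(p[2])])
m=lambda x,z,v,**k: env.movel(T(p,[x,0,z])[0],velocity=v,**k)
def st(n):
    s=monitor.sense();q=s["position"];f=s["contact_force"];print(n,"x_t",((q[:2]-p[:2])@ux*1000).round(1),"F",(f[:2]@ux).round(1),f[2].round(1),s["clock"])
m(-145,145,.15)
print(m(-145,85,.1,guard=8));st("down")
print(m(-110,85,.03,guard=1.5));st("touch")
g=m(-92,85,.02,guard=14);print(g);st("push")
m(-145,85,.08);st("back")
m(-145,180,.15);st("up")
d=eyes.grab_frame("wrist");import pickle;pickle.dump(d,open("pics/w2.pkl","wb"))
```

```text
False
down x_t -144.6 F -0.4 1.1 19.625
True
touch x_t -117.8 F -0.8 -0.6 20.4833
True
push x_t -101.8 F -1.0 0.3 21.375
back x_t -144.5 F 0.7 0.4 22.0583
up x_t -145.3 F 0.2 -0.1 22.8417
```

The touch came at −117.8 and the stop at −101.8, about 16–18 mm of travel. I'll confirm it is solid with a firmer second push.

Run:
```python
from h import *
from bench import env,monitor,eyes
p=np.load("pose2.npy")
ux=np.array([np.cos(p[2]),np.sin(p[2])])
m=lambda x,z,v,**k: env.movel(T(p,[x,0,z])[0],velocity=v,**k)
def st(n):
    s=monitor.sense();q=s["position"];f=s["contact_force"];print(n,"x_t",((q[:2]-p[:2])@ux*1000).round(2),"F",(f[:2]@ux).round(1),f[2].round(1),s["clock"])
m(-145,85,.12);m(-106,85,.06,guard=8);st("near")
print(m(-95,85,.01,guard=1.6));st("touch")
print(m(-95,85,.01,guard=20));st("push")
m(-145,85,.08);m(-145,200,.15);st("up")
# numeric check: screw pixels in the wrist picture after retreat vs f5 not needed; dump tab edge profile
d=eyes.grab_frame("wrist")
for x in(-108,-90):print(x,proj(d,T(p,[x,0,102]))[0].round())
u=proj(d,T(p,[-100,0,102]))[0].astype(int)
print(d["frame"][u[1]-24:u[1]+24:2,u[0]-2:u[0]+3].mean((1,2)).round().astype(int),u)
```

```text
near x_t -106.27 F -0.1 0.3 24.6333
True
touch x_t -101.95 F 0.2 -0.2 25.225
True
push x_t -101.98 F 0.3 0.6 25.6583
up x_t -145.35 F -0.8 -0.5 27.2583
-108 [255. 151.]
-90 [255. 129.]
[ 72  66  95  97  90  75  46  40  41  42  42  40  39  41  39  41  43  38
  41  39  61  97  99 101] [255 141]
```

```bash
python3 -c "
from bench import job
print(job.hand_in())"
```

```text
the job is handed in; nothing more can be done
None
```

I handed the job in at about 27 s of the 58 s: five flicks brought the long stop screw upright (seen in the last wrist picture), then I pushed the lock bolt to a solid stop after about 16 mm or more of travel, held under a second push, and drew the hand clear. The bolt being home is judged from force and travel, not from a picture, and the hand-in returned no verdict.

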